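Unlock the tray stack and peel off the upper tray

ROBOT

A 7-joint arm with a two-finger parallel gripper is mounted at the origin on the work surface. World frame = base frame: x ahead of the robot, y to its left, z up, the work surface at z = 0. Lengths are in mm, angles in degrees, forces in N, time in s.
With the tool pointing down it reaches from about 375 to 925 mm from the base axis. Payload 3.1 kg.
Tool frame: the origin (TCP) lies on the centre line of the jaws, within the pads' length; the fingertips stand 8 mm ahead of it and the grasp point (between the pads) lies 11 mm behind it (tip_extent is the distance from the TCP to the fingertips, in mm); y points along the fingers, x is the direction in which the jaws open and shut, and the axes are right-handed (so a half turn about y gives the same grasp; the last joint's range is limited). The gripper opens to 85 mm and grips with 20 to 120 N. Pads are 22 mm wide; open, the fingers measure 114 mm over their backs; the gripper's body (76 mm by 85 mm) begins 54 mm behind the grasp point. The pads swing forward as they close: fully open they stand 13 mm farther back than shut.
Start: joints at [64.928, 21.939, 2.515, 91.553, -1.026, 66.532, -2.859], TCP at [216.663, -612.83, 239.269] pointing down, gripper open.
Joint ranges: [-149.38, 149.38], [-23.57, 123.04], [-84.95, 90], [0, 143.3], [-89.99, 269.99], [3.08, 112.72], [-163.45, 163.45]. Speed limits (degrees/s): [159.86, 159.86, 180, 180, 180, 180, 180].

INTERFACE

Orientations are given as [roll, pitch, yaw] about the fixed x, y, z axes, in that order (R = Rz(yaw) Ry(pitch) Rx(roll)).
In Python, from bench import move_to, move_l, set_joints, set_gripper, sleep, ik, camera, PlanningError, hand_in, cut_out, current_time, current_joints, current_joint_velocities, current_joint_efforts, current_ee_pos, current_tcp_rot, current_contact_force, current_torque, current_grip_width, tip_extent gives the robot as it stands. Calls block until the motion is done:
- move_to(position, orientation): joint-space move of the TCP to a pose.
- move_l(position, frame=None, velocity=150, stop_force=None): straight line of the TCP; frame=None keeps the orientation; velocity is the mean speed in mm/s. With stop_force (N) it stops when the force on the tool has changed by that much, and returns True; else False.
- set_joints(angles): joint-space move.
- set_gripper(opening, squeeze=None): opening from 0.0 (shut) to 1.0 (fully open); squeeze is the grip in N (None keeps the last); returns when the fingers have stopped.
- sleep(seconds).
- ik(position, orientation): joint angles nearest the present ones, or None.
- camera(name): name is "side" or "top"; returns a dict with "pixels" (480x640x3 uint8, red, green, blue), "vfov" (degrees; the focal length in pixels is half the picture's height over the tangent of half this angle, whatever the lens; pixels are square), "cx", "cy" (the principal point, pixels), "k1" (the pictures are not rectified: a ray, as slopes to the right and down, at radius r is drawn at 1 + k1 r^2 times it, then the intrinsics apply), "camera_from_world" (4x4, takes a point from world to camera coordinates). Camera axes: x right, y up, looking along -z (the intrinsics and any distortion apply to the point x, -y, -z); pixel columns grow to the right and rows downward; lengths in mm; the calibration is good to about 2 mm. A picture is of the moment at which its call begins. There is no depth.
A pose or a line that the arm cannot do raises PlanningError and nothing moves.
- hand_in(): hands the job in, once; it reports no verdict.
Trained networks look in a picture, given as the dict that the camera call returned (one of the last four; its "shot" number tells which), for a name from the list of things; names that differ only in an ending like _2 or _b are one class to them, and where a whole thing is asked for, a point or a joint stands for the part that bears it (a point fixed in the world has none). Each returns a list of dicts, best first, with "conf" (0 to 1); they miss things now and then, are a little off and sometimes report something else, mostly with a low value. They report only what shows in the picture. A call takes as long as a camera call. They do not tell look-alikes from the thing itself.
- cut_out(picture, name): "region" (480x640 bool, what is visible of it) and "rect" ([left, top, right, bottom] in pixels, round what is visible of it).
Readings, each from a call of its own:
- current_time(): time.
- current_joints(): joint angles.
- current_joint_velocities(): joint speeds.
- current_joint_efforts(): joint torques, N m.
- current_ee_pos(): TCP position.
- current_tcp_rot(): TCP orientation.
- current_contact_force(): force on the tool from outside, world axes, zero at the start.
- current_torque(): the same for the moment, N m.
- current_grip_width(): opening from 0.0 (shut) to 1.0 (fully open).
Only numpy, scipy, OpenCV 4.12 (cv2) and the standard library are available. Lean on these libraries where they do the work, as an engineer would, in place of code of your own. Each camera call takes 0.05 s, during which the arm holds its last target. There are 200 camera calls.

TASK

Slide the transport lock's grip back, away from the trays, right to its end stop. Then peel the clinging upper tray out of the nest by its upright lug: raise that corner first while the diagonally opposite corner is still down in the nest, and leave the trays beneath seated in their cradle and the tools and wood lying around undisturbed. Finish still holding the tray in the gripper, level and still, with about a hand's width (at least 100 mm) of air between it and the stack; do not put it down or let go.

Things in the scene. Friction and masses are not known exactly. Their poses are not given: they have to be found in the camera images.
- cradle: Plywood cradle screwed to the bench, 166 x 216 mm (x, y), curb 28 mm high. Origin: centre of its underside, on the bench. The trays stand centred in it, long side along y. At its +y end a plywood block (60 mm wide, centred on x = -25 mm, y = 108 to 223 mm, 49 mm high) carries the transport lock and, at the outer end, its steel end stop.
- lock (a joint): Transport lock: steel tongue with an upright black grip, sliding along the cradle's +y axis. Value in m: 0 = fully in, the tongue's tip 15 mm over the upper tray's rim, trapping it; 0.045 = at the end stop, drawn away from the trays. Starts between 0 and 0.008. Slides with about 1.5 N of friction and stays where it is left.
- lock_grip (a point): Centre of the lock's upright black grip, 30 mm (x) x 22 mm (y) x 30 mm high, its top about 90 mm above the bench; axes as the cradle. The tongue and rails it stands on lie 15 mm below this point.
- tray_centre (a point): Centre of the upper tray, half-way up its pan (9 mm above its underside). Bare metal pan 122 x 172 mm (x, y), 19 mm deep, 2 mm walls, open on top, with a flange all round, 140 x 190 mm; about 0.3 kg. z is up when level; axes as the cradle. It nests 16 mm deep in the stack, its flange on the stack's rim.
- lug (a point): Grasping point on the upper tray's upright lug: a plate 10 mm thick along the tray's x, 32 mm along y, standing 35 mm above the flange at the +x, +y corner, at x = 65, y = 74 mm from tray_centre; this point is 30 mm above tray_centre and 15 mm below the lug's top. Pinched across its thickness from above: one finger inside, one outside the tray.
- far_corner (a point): Corner of the upper tray's flange diagonally opposite the lug, at x = -70, y = -95 mm from tray_centre, 10 mm above it (top of the flange).
- stack: The lower trays, nested as one piece: 142 x 192 mm, 40 mm high, about 2.2 kg, loose inside the cradle's curb. Origin: centre of the underside, 8 mm above the bench when seated. The upper tray clings to it at four dabs near the corners (x = +-61, y = +-70 mm), some 3 N each, letting go once the tray has risen 13 mm there.
- tray: The upper tray; origin at the centre of its underside, 9 mm below tray_centre.
- spanner: Open spanner lying on the bench to the right of the cradle; a bystander.
- screwdriver: Screwdriver lying on the bench to the right of the cradle; a bystander.
- block: Hardwood block with a rounded top, 75 x 50 x 55 mm, on the bench to the left of the cradle; a bystander.
There are look-alikes about, which are no part of the job. What is shaped like the stack but red is not meant. What is shaped like the tray but red is not meant.

How it is judged:
By the outcome, as a careful person would: the job done as asked, in the order asked, and still so for the second after the job is handed in, while the arm keeps its last pose, push and grip.
It also fails if it takes over 48 s, if anything falls off the work surface, if the arm or the gripper's body presses on something with over 40 N, if the wrist force passes 120 N, or if a joint passes its speed limit or range.

## Working session

There is one attempt and no reset: what is moved stays moved. The work goes in short steps, each a Python script; the robot and the scene stay as the last script left them, time stands still between calls to the robot, and variables do not carry over. Pictures are saved under pics/ and viewed, about 8 in all and at most 12, crops included, and the job is handed in when it is done.

```bash
mkdir -p pics
cat > h.py <<'E'
import numpy as np, cv2
from bench import *
def save(c,n,box=None,s=1):
    im=c["pixels"][:,:,::-1]
    if box: im=im[box[1]:box[3],box[0]:box[2]]
    cv2.imwrite("pics/"+n,cv2.resize(im,None,fx=s,fy=s,interpolation=cv2.INTER_CUBIC))
def K(c):
    f=240/np.tan(np.radians(c["vfov"]/2)); return np.array([[f,0,c["cx"]],[0,f,c["cy"]],[0,0,1.]])
def D(c): return np.array([c["k1"],0,0,0,0.])
F=np.diag([1,-1,-1.])
def proj(c,P):
    T=np.array(c["camera_from_world"]); P=np.atleast_2d(P).astype(float)
    q=(F@(T[:3,:3]@P.T+T[:3,3:])).T
    return cv2.projectPoints(q.reshape(-1,1,3),np.zeros(3),np.zeros(3),K(c),D(c))[0].reshape(-1,2)
def ray(c,uv):
    T=np.array(c["camera_from_world"]);R=T[:3,:3]
    n=cv2.undistortPoints(np.array([[uv]],float),K(c),D(c)).ravel()
    return -R.T@T[:3,3], R.T@F@np.array([n[0],n[1],1])
def atz(c,uv,z):
    o,d=ray(c,uv); return o+d*(z-o[2])/d[2]
E
cat > a.py <<'E'
from h import *
for n in("top","side"):
    c=camera(n); save(c,n+"0.png")
    print(n,c["vfov"],c["k1"],ray(c,(320,240)))
    for k in("cradle","lock_grip","tray","lug","stack","spanner","screwdriver","block"):
        for d in cut_out(c,k)[:3]:
            ys,xs=np.nonzero(d["region"]); print(k,round(d["conf"],2),np.round(d["rect"]),xs.mean().round(1),ys.mean().round(1),atz(c,(xs.mean(),ys.mean()),50).round())
print(current_time())
E
python3 a.py
```

```text
top 48.56688896591109 0.047914318972881016 (array([ 325.16157416,    2.33819399, 1254.84324659]), array([ 0.18733019,  0.00918517, -0.98230284]))
cradle 0.91 [225. 203. 379. 297.] 285.1 245.7 [542.  94.  50.]
lock_grip 0.9 [247. 228. 293. 252.] 267.7 237.6 [561. 134.  50.]
tray 0.81 [272. 201. 370. 288.] 323.9 246.2 [540.   5.  50.]
tray 0.6 [195. 111. 277. 180.] 237.2 149.9 [774. 210.  50.]
lug 0.88 [276. 203. 370. 287.] 324.1 246.5 [540.   4.  50.]
lug 0.75 [197. 118. 280. 181.] 237.2 150.3 [772. 210.  50.]
stack 0.92 [169. 311. 255. 379.] 210.7 345.4 [317. 257.  50.]
stack 0.61 [279. 265. 344. 287.] 301.0 271.1 [483.  57.  50.]
spanner 0.57 [446. 281. 524. 310.] 484.4 294.8 [ 428. -356.   50.]
screwdriver 0.77 [466. 158. 515. 222.] 481.9 196.3 [ 657. -363.   50.]
block 0.93 [118. 258. 144. 294.] 128.2 275.2 [475. 449.  50.]
side 51.013531879936735 -0.11634157193315521 (array([228.69362757, 867.51525699, 961.30199721]), array([ 0.25048235, -0.65513047, -0.7129512 ]))
cradle 0.75 [264. 230. 374. 311.] 304.9 272.7 [543. 146.  50.]
lock_grip 0.65 [284. 253. 317. 279.] 298.7 263.7 [568. 124.  50.]
tray 0.91 [160. 240. 248. 310.] 202.8 274.0 [768. 241.  50.]
tray 0.9 [279. 204. 371. 270.] 324.3 234.4 [546.   7.  50.]
lug 0.83 [280. 204. 370. 268.] 324.3 234.3 [546.   7.  50.]
lug 0.7 [158. 240. 246. 310.] 202.5 274.1 [768. 241.  50.]
stack 0.88 [336. 299. 422. 394.] 379.3 346.6 [318. 278.  50.]
stack 0.67 [284. 253. 316. 278.] 299.4 263.2 [567. 122.  50.]
stack 0.64 [284. 233. 373. 272.] 332.2 255.3 [502.  68.  50.]
spanner 0.66 [383. 160. 418. 192.] 400.8 175.0 [ 426. -307.   50.]
screwdriver 0.81 [310. 136. 346. 169.] 331.8 154.7 [ 649. -325.   50.]
screwdriver 0.6 [280. 205. 368. 266.] 324.5 234.3 [545.   7.  50.]
block 0.9 [252. 381. 301. 423.] 274.2 400.4 [472. 472.  50.]
0.9
```

View pics/top0.png

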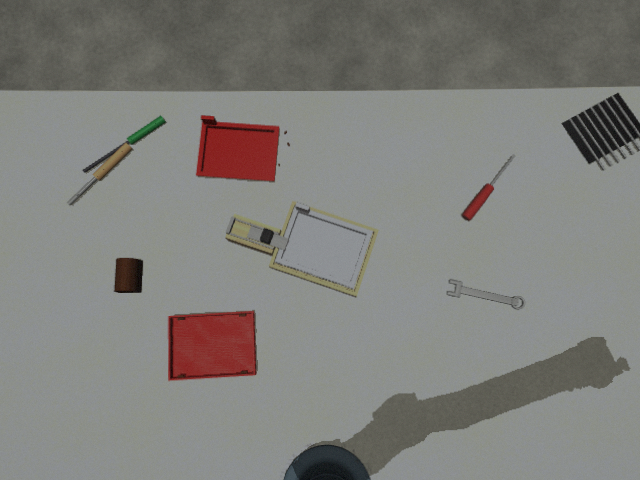

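View pics/side0.png

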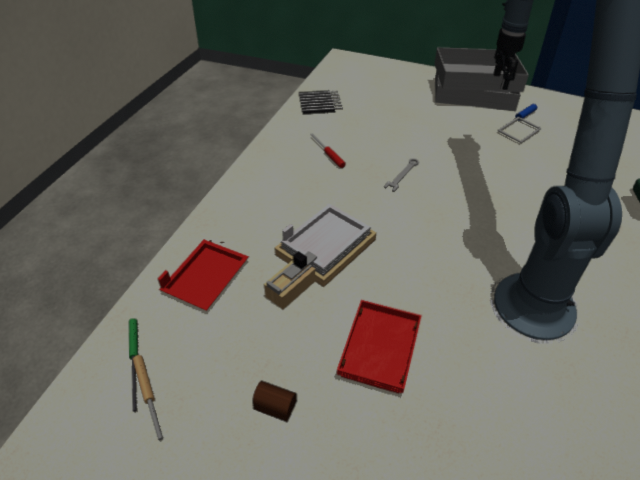

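Candidates: the bare grey tray in the plywood cradle at top (323,246) / side (324,234), the red tray at top (237,150) and the red stack at top (210,345). The grey one is the target, with its lug near top (302,208) and the black grip near (267,237). Next is a close crop of it from both cameras.

```bash
cat > b.py <<'E'
from h import *
ims=[]
for n,b in(("top",(220,195,385,305)),("side",(255,200,385,310))):
    im=camera(n)["pixels"][b[1]:b[3],b[0]:b[2],::-1]
    im=cv2.resize(im,None,fx=4.8,fy=4.8,interpolation=cv2.INTER_CUBIC)
    for x in range(b[0],b[2],10):
        cv2.putText(im,str(x),(int((x-b[0]+.5)*4.8),10),0,.33,(0,0,255)); cv2.line(im,(int((x-b[0]+.5)*4.8),12),(int((x-b[0]+.5)*4.8),18),(0,0,255))
    for y in range(b[1],b[3],10):
        cv2.putText(im,str(y),(0,int((y-b[1]+.5)*4.8)),0,.33,(0,0,255))
    cv2.imwrite(f"pics/{n}1.png",im)
E
python3 b.py
```

```text
(no output)
```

View pics/top1.png

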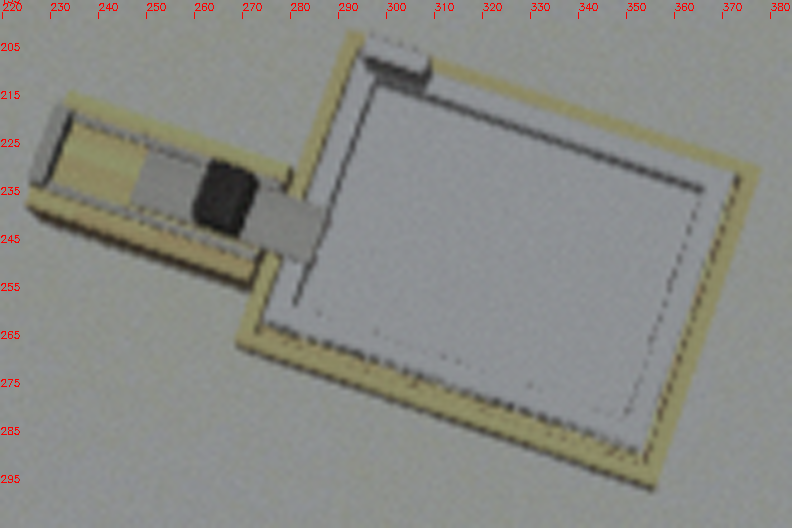

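View pics/side1.png

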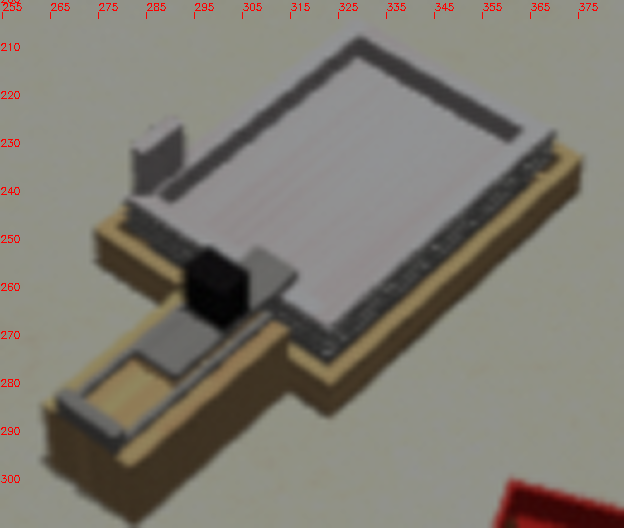

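Both crops confirm it: bare metal tray, lug at the far corner (top ≈(302,205), side ≈(288,230)), black grip at top ≈(267,235), tongue overlapping the near-left rim. I'll fit the cradle pose from the clicked curb corners and check it against the lug and grip.

```bash
cat > c.py <<'E'
from h import *
from scipy.optimize import least_squares
ct,cs=camera("top"),camera("side")
px=lambda b,p:(b[0]+p[0]/4.8-.5,b[1]+p[1]/4.8-.5)
bt,bs=(220,195),(255,200)
W=lambda q,P:np.array([q[0]+np.cos(q[2])*P[0]-np.sin(q[2])*P[1],q[1]+np.sin(q[2])*P[0]+np.cos(q[2])*P[1],P[2]])
obs=[(ct,bt,(348,32),(83,108,28)),(ct,bt,(760,168),(83,-108,28)),(ct,bt,(653,484),(-83,-108,28)),(ct,bt,(240,343),(-83,108,28)),
(cs,bs,(330,383),(-83,108,28)),(cs,bs,(580,157),(-83,-108,28)),(cs,bs,(95,231),(83,108,28))]
res=lambda q:np.concatenate([proj(c,W(q,P))[0]-px(b,p) for c,b,p,P in obs])
s=least_squares(res,[540,0,.0]);q=s.x
print(q[:2],np.degrees(q[2]),res(q).reshape(-1,2).round(1).tolist())
# lug top centre + tray corners, tray pose
obs2=[(ct,bt,(398,52),(65,74,86)),(ct,bt,(738,176),(70,-95,51)),(ct,bt,(258,326),(-70,95,51)),(ct,bt,(645,452),(-70,-95,51)),
(cs,bs,(330,328),(-70,95,51)),(cs,bs,(555,135),(-70,-95,51)),(cs,bs,(128,202),(70,95,51)),(cs,bs,(158,136),(65,74,86))]
r2=lambda q:np.concatenate([proj(c,W(q,P))[0]-px(b,p) for c,b,p,P in obs2])
print("pred resid",r2(q).reshape(-1,2).round(1).tolist())
t=least_squares(r2,q).x; print("tray",t[:2],np.degrees(t[2]),r2(t).reshape(-1,2).round(1).tolist())
# grip: unknown y along rail; tongue tip at slide 0 : y=95-15=80
og=[(ct,bt,(225,194),(0,0,90)),(cs,bs,(216,262),(0,0,90))]
g=lambda v:np.concatenate([proj(c,W(q,(v[0],v[1],90)))[0]-px(b,p) for c,b,p,_ in og])
v=least_squares(g,[-25,140]);print("grip local",v.x,g(v.x).round(1))
print("grip W",W(q,(-25,v.x[1],75)),"lug W",W(q,(65,74,71)),W(t,(65,74,71)))
np.save("q.npy",[q,t])
E
python3 c.py
```

```text
[542.0084045    4.87178736] -18.99201703041699 [[0.1, -0.9], [0.8, -0.7], [1.1, 0.3], [-1.1, -0.3], [0.4, 1.1], [0.8, 0.5], [-0.2, 0.3]]
pred resid [[-0.3, 0.2], [-0.7, -1.0], [1.4, -1.6], [-0.3, -1.2], [-0.1, 0.6], [-0.2, -0.8], [-0.4, -0.3], [-0.0, 0.0]]
tray [540.54360448   5.03069353] -19.264197588744864 [[-0.2, 0.8], [-0.7, -0.1], [1.3, -1.2], [-0.6, -0.4], [0.2, 0.8], [0.4, -0.5], [0.1, -0.3], [0.4, 0.1]]
grip local [-23.60668062 125.87178859] [ 0.6 -0.6  0.3  1.2]
grip W [559.3325697  132.02752047  75.        ] lug W [627.55235436  53.69015115  71.        ] [626.31849729  53.44213602  71.        ]
```

```bash
cat >> h.py <<'E'
from scipy.spatial.transform import Rotation as Ro
O=np.array([541.4,4.9]); YAW=np.radians(-19.1)
ex=np.array([np.cos(YAW),np.sin(YAW),0]); ey=np.array([-ex[1],ex[0],0]); ez=np.array([0,0,1.])
def W(x,y,z): return np.r_[O,0]+x*ex+y*ey+z*ez
def rpy(R): return Ro.from_matrix(R).as_euler("xyz",degrees=True).tolist()
def Rdown(s=1): return np.column_stack([s*ex,-ez,np.cross(s*ex,-ez)])
def F_loc(): f=np.array(current_contact_force()); return np.array([f@ex,f@ey,f[2]]).round(1)
E
cat > d.py <<'E'
from h import *
print(current_tcp_rot(),tip_extent() if callable(tip_extent) else tip_extent)
best=None
for s in(1,-1):
    j=[ik(W(*p).tolist(),rpy(Rdown(s))) for p in((-24.5,126,190),(-24.5,126,76),(65,74,64),(65,74,210))]
    print(s,[None if a is None else np.round(a).tolist() for a in j])
    if j[0] is not None:
        c=abs(np.array(j[0])-current_joints()).max()
        if best is None or c<best[0]: best=(c,s)
s=best[1];R=rpy(Rdown(s));np.save("s.npy",s)
set_gripper(0.75,20)
move_to(W(-24.5,126,190).tolist(),R)
print(move_l(W(-24.5,126,76).tolist(),velocity=120,stop_force=15),current_ee_pos(),F_loc())
set_gripper(0,20)
print("w",current_grip_width(),F_loc(),current_time())
print("stop",move_l((np.array(current_ee_pos())+60*ey).tolist(),velocity=40,stop_force=12))
p=np.array(current_ee_pos())-np.r_[O,0];print("local",p@ex,p@ey,p[2],F_loc(),current_grip_width(),current_time())
c=camera("top");save(c,"top2.png",(220,195,385,305),4)
E
python3 d.py
```

```text
[-8.99998572e+01 -9.73969607e-05 -7.05284598e+01] 8.0
1 [[24.0, 25.0, -51.0, 103.0, 22.0, 62.0, -53.0], [22.0, 35.0, -49.0, 107.0, 32.0, 53.0, -61.0], [16.0, 35.0, -31.0, 100.0, 23.0, 51.0, -44.0], [19.0, 26.0, -36.0, 95.0, 16.0, 65.0, -40.0]]
-1 [[37.0, 36.0, -71.0, 102.0, 36.0, 69.0, 116.0], [36.0, 50.0, -72.0, 106.0, 53.0, 66.0, 105.0], [41.0, 57.0, -72.0, 99.0, 58.0, 70.0, 114.0], [41.0, 41.0, -71.0, 94.0, 40.0, 75.0, 124.0]]
False [560.28523602 132.4015858   76.88120773] [ 0.2  0.2 -0.2]
w 0.34917329490008314 [-2.1 -0.6  5.2] 5.8417
stop True
local -24.48019213220507 169.17267354706462 76.9240623900544 [-0.5 -1.5  4. ] 0.3497694213430204 6.9167
```

```bash
cat > e.py <<'E'
from h import *
R=rpy(Rdown(int(np.load("s.npy"))))
loc=lambda:((lambda p:np.array([p@ex,p@ey,p[2]]).round(1))(np.array(current_ee_pos())-np.r_[O,0]))
print("stop",move_l((np.array(current_ee_pos())+8*ey).tolist(),velocity=15,stop_force=18),loc(),F_loc())
set_gripper(.75)
move_l((np.array(current_ee_pos())+80*ez).tolist(),velocity=200)
move_l(W(65,74,150).tolist(),velocity=200)
c=camera("top");d=camera("side")
a=c["pixels"][190:310,220:385,::-1];b=d["pixels"][190:310,255:385,::-1]
cv2.imwrite("pics/m2.png",cv2.resize(np.hstack([a,b]),None,fx=2.7,fy=2.7,interpolation=cv2.INTER_CUBIC))
print(loc(),current_time())
E
python3 e.py
```

```text
stop True [-24.5 169.3  76.8] [-1.  -1.4  5.6]
[ 63.   76.6 150. ] 9.4
```

View pics/m2.png

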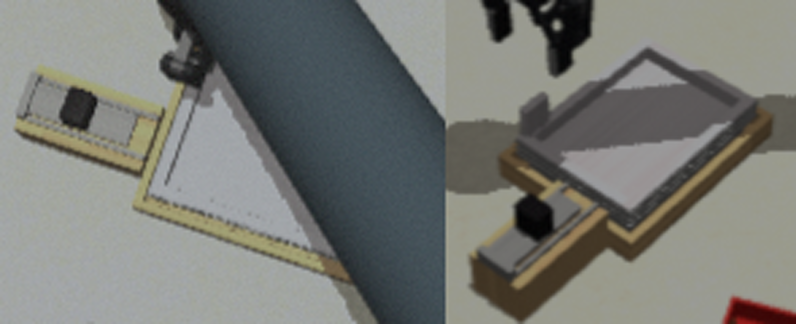

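The lock is back against its end stop and the tongue is clear of the tray. Next I'll grasp the lug.

```bash
cat > f.py <<'E'
from h import *
loc=lambda:((lambda p:np.array([p@ex,p@ey,p[2]]).round(1))(np.array(current_ee_pos())-np.r_[O,0]))
set_gripper(.55)
print(move_l(W(65,74,64).tolist(),velocity=120,stop_force=10),loc(),F_loc())
set_gripper(0,20); print(current_grip_width()*85,F_loc(),loc())
for i in range(3):
    f=F_loc()
    if abs(f[0])<2: break
    move_l((np.array(current_ee_pos())+np.clip(f[0]*.25,-2,2)*ex).tolist(),velocity=20); print("shift",F_loc(),loc())
d=camera("side");save(d,"side3.png",(265,190,385,280),5);print(current_time())
E
python3 f.py
```

```text
False [65.6 74.6 64.7] [-0.9  0.5  0.4]
9.941283260486614 [-0.9 -0.8  3.9] [65.5 74.3 65. ]
11.0417
```

View pics/side3.png

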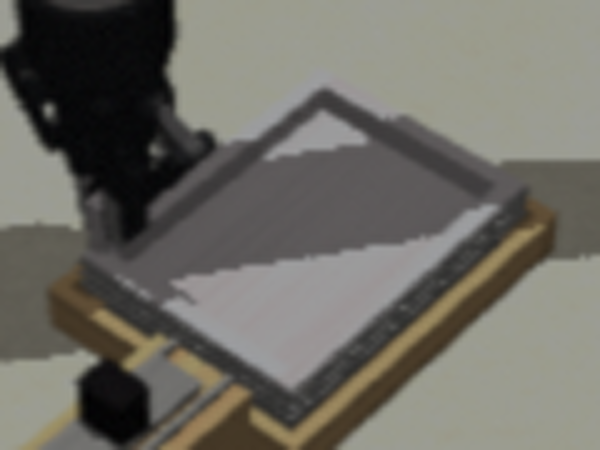

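```bash
cat > g.py <<'E'
from h import *
set_gripper(0,110); print(current_grip_width()*85,F_loc())
p0=np.array(current_ee_pos());R0=Ro.from_euler("xyz",current_tcp_rot(),degrees=True)
np.savez("p0.npz",p=p0,r=R0.as_matrix())
d=(135*ex+169*ey);d/=np.linalg.norm(d);n=np.cross(d,ez);piv=W(-70,-95,51)
for a in(2,4,6,8):
    Q=Ro.from_rotvec(n*np.radians(a)); p=piv+Q.apply(p0-piv)+15*np.sin(np.radians(a))*d
    move_l(p.tolist(),(Q*R0).as_euler("xyz",degrees=True).tolist(),velocity=25)
    print(a,F_loc(),np.round(current_torque(),2),(np.array(current_ee_pos())-p).round(1),current_grip_width()*85)
c=camera("side");save(c,"side4.png",(265,180,385,280),5);print(current_time())
E
python3 g.py
```

```text
8.153404642860002 [-1.3 -0.6  4.9]
2 [ 1.3  1.7 -9.1] [ 0.24 -0.57  0.06] [-0.8 -0.3 -0.9] 8.137101333786392
4 [-0.5 -2.9 -5.2] [-0.3  -0.05 -0.16] [-0.5 -1.6  0.2] 8.111994933747882
6 [-1.4 -4.6 -6.7] [-0.63  0.72  0.1 ] [-1.5 -0.8 -0.5] 8.268333823497322
8 [-0.8  0.3 -3.8] [ 0.1   0.02 -0.03] [1.9 2.1 1.9] 8.169296125689923
13.1583
```

View pics/side4.png

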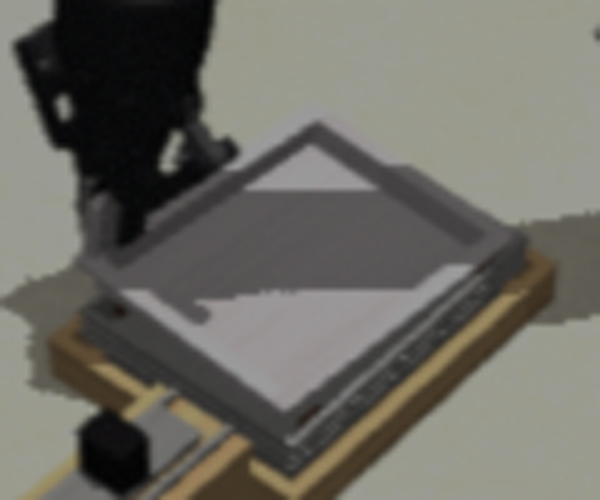

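The lug corner is up, the far corner is still in the nest and the stack is seated. Next: a little more peel, a straight lift, then levelling at height.

```bash
cat > i.py <<'E'
from h import *
z=np.load("p0.npz");p0=z["p"];R0=Ro.from_matrix(z["r"])
d=(135*ex+169*ey);d/=np.linalg.norm(d);n=np.cross(d,ez);piv=W(-70,-95,51)
def go(a,dz,v):
    Q=Ro.from_rotvec(n*np.radians(a)); p=piv+Q.apply(p0-piv)+15*np.sin(np.radians(a))*d+dz*ez
    move_l(p.tolist(),(Q*R0).as_euler("xyz",degrees=True).tolist(),velocity=v)
    print(a,dz,F_loc(),np.round(current_torque(),2),current_grip_width()*85)
go(10,0,25); go(10,15,25); go(10,45,40); go(0,140,60); sleep(.5)
print(F_loc(),current_tcp_rot(),current_ee_pos())
c=camera("side");save(c,"side5.png",(200,80,440,300),3);print(current_time())
E
python3 i.py
```

```text
10 0 [ 0.1 -1.3 -3.1] [ 0.02 -0.02  0.03] 8.096173746203792
10 15 [-0.9  0.6 -3.8] [ 0.02 -0.01  0.02] 7.6741528630363005
10 45 [-0.8  0.4 -5.6] [-0.   -0.04 -0.01] 8.450393565372671
0 140 [-0.1 -0.8 -3.8] [ 0.22 -0.35  0.  ] 8.252794867403676
[ 0.4  0.1 -3.8] [-91.47847066   0.28504301 -19.28737927] [627.69818645  53.65003052 205.18630653]
16.9167
```

View pics/side5.png

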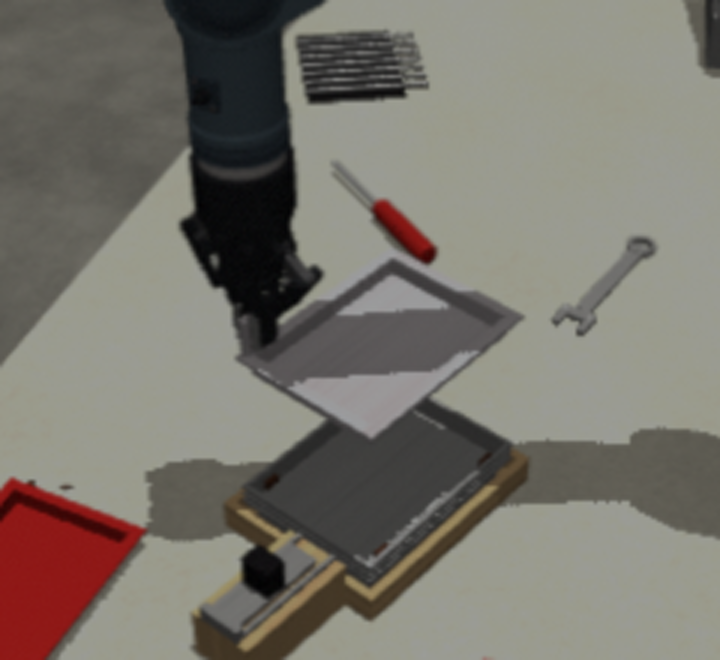

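The tray is free and held above the seated stack. I'll check levelness with a PnP on its four flange corners at crop (238,358), (372,437), (523,316), (392,257), and the stack's seat from its corners.

```bash
cat > k.py <<'E'
from h import *
def pose(c,uv):
    obj=np.array([[70,95,0],[-70,95,0],[-70,-95,0],[70,-95,0]],float)
    ok,r,t=cv2.solvePnP(obj,np.array(uv,float),K(c),D(c))
    T=np.array(c["camera_from_world"]);R=T[:3,:3].T@F@cv2.Rodrigues(r)[0];tw=T[:3,:3].T@(F@t.ravel()-T[:3,3])
    return R,tw
def report(c,uv):
    R,tw=pose(c,uv);L=np.column_stack([ex,ey,ez]).T@R
    print("centre",tw.round(1),"slope along x,y deg",np.degrees(np.arcsin(R[2,:2])).round(1),"yaw",np.degrees(np.arctan2(R[1,0],R[0,0])).round(1))
if __name__=="__main__":
    c=camera("side")
    report(c,[(200+a/3-.33,80+b/3-.33) for a,b in((238,358),(372,437),(523,316),(392,257))])
    report(c,[(255+a/4.8-.5,200+b/4.8-.5) for a,b in((128,202),(330,328),(555,135),(360,28))]) # seated reference
    z=np.load("p0.npz");print("R0",Ro.from_matrix(z["r"]).as_euler("xyz",degrees=True),z["p"],"now",current_tcp_rot(),current_ee_pos())
    t=camera("top");save(t,"top6.png",(200,150,440,330),3.3);print(current_joint_velocities())
E
python3 k.py
```

```text
centre [546.1  -8.4 178.1] slope along x,y deg [-2.3  1.2] yaw -19.5
centre [541.9   2.2  46.5] slope along x,y deg [-1.5  1.1] yaw -19.5
R0 [-91.48158606   0.28636673 -19.28255884] [627.71277312  53.68278196  65.18135049] now [-91.47936798   0.28677416 -19.28386403] [627.71391838  53.69507945 205.19490947]
[-0.03183899 -0.03303003  0.04714956 -0.15692206 -0.11675507  0.03438925
  0.0176094 ]
```

View pics/top6.png

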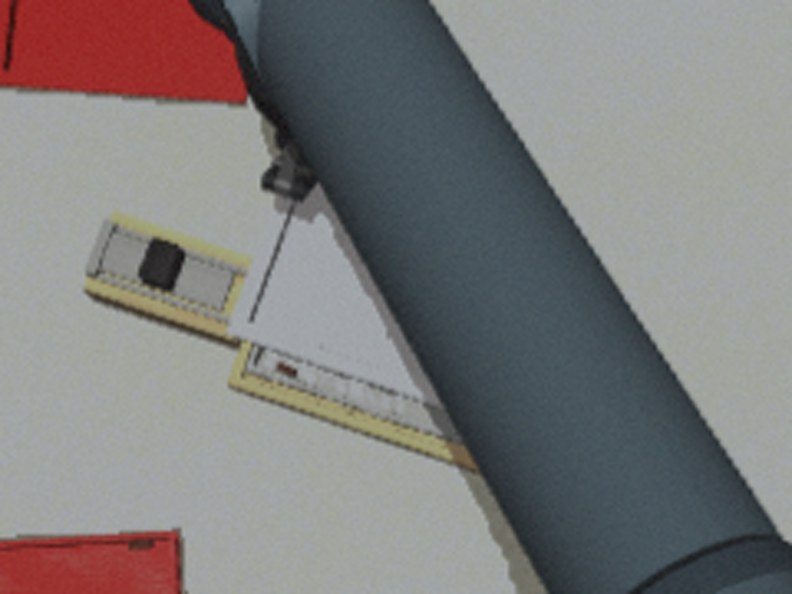

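```bash
python3 -c "
from h import *
print(current_grip_width()*85,F_loc(),current_time()); hand_in()"
```

```text
8.231206302400276 [-0.4 -0.4 -4.2] 17.0167
the job is handed in; nothing more can be done
```

The job is done and handed in at about 17 s of the 48 s limit; no verdict came back.

- **Lock:** I pinched the grip and slid it about 43 mm, until it stopped hard twice at the same place. In the pictures it sits at its end stop, with the tongue clear of the tray.
- **Peel:** I gripped the lug and tilted the tray up to 10° about its far corner, which at 8° was still down in the nest. Then I lifted it straight up and levelled it 140 mm above its seat, which leaves about 124 mm of air above the stack.

**Last checks**
- **Grip:** the grip held steady at about 8.2 mm with a load of about 4 N, roughly the tray's weight, and the arm was still.
- **Stack:** the stack was still seated in the cradle.
- **Bystanders:** the spanner and screwdriver looked undisturbed. The wooden block was not in the last crops, but the arm never went near it.
- **Level:** the tool is back at its grasp orientation to within 0.01°. The camera fit puts the tray within about 1° of how it sat in the nest (-0.8° along x, +0.1° along y), which is within that fit's error.
- **Disagreement:** the camera fit also gave a rise of 132 mm and a sideways shift of about 11 mm, against the 140 mm rise shown by the arm. That difference lies along the camera's line of sight, so I took it as error in judging depth from one view. Even 132 mm would leave about 116 mm of air.

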